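# Fill the bottle rack and hold its dust cover half open

### The job

Two of the four pockets of the bottle rack are empty: stand the two spare dropper bottles upright in them, fully down, leaving the bottles that are already there and the other things on the bench alone. Then take the leaning dust cover by its grip bar, bring it forward without letting it drop, and keep it 45 degrees open (counted from closed, within five degrees) so that I can fit its new stay. Finish still holding it there: do not let go.

Things in the scene. Friction and masses are not known exactly. Their poses are not given: they have to be found in the camera images.
- rack: fixed rack: grey block 118 mm deep (x), 264 wide (y), 34 high with a row of four round pockets along y (34 mm wide, 26 deep, floor 8 mm above the bench), 10 mm in front of the origin. A metal back wall 106 mm high (face 59 mm behind the origin) with 26 mm deep end gussets. Origin: centre of the underside. x points from front to back wall, z up; front faces the robot, turned up to 0.2 rad
- pocket_0 (a point): centre of the floor of pocket 0 (leftmost, +y end); neighbours are 64 mm apart. Two of the four pockets are empty, which two differs from start to start
- pocket_1 (a point): centre of the floor of pocket 1 (second from the left); neighbours are 64 mm apart. Two of the four pockets are empty, which two differs from start to start
- pocket_2 (a point): centre of the floor of pocket 2 (third from the left); neighbours are 64 mm apart. Two of the four pockets are empty, which two differs from start to start
- pocket_3 (a point): centre of the floor of pocket 3 (rightmost, -y end); neighbours are 64 mm apart. Two of the four pockets are empty, which two differs from start to start
- cover (a joint): opening angle of the dust cover, rad: 0 closed (level, forward over the bottles), 1.57 upright, 2.0 leaning back on its stop (start: about 2.0). The hinge is free, without a catch: let go short of upright, it falls shut. Aluminium sheet 3 mm thick reaching 114 mm from the hinge, 256 mm wide, about 0.25 kg
- cover_hinge (a point): middle of the hinge line, along the top of the back wall: 59 mm behind and 112 mm above the rack's origin; the hinge axis runs along the rack's y
- cover_bar (a point): middle of the cover's grip bar: a round dark bar 12 mm thick, 96 mm long along the rack's y, in the plane of the cover, 150 mm from the hinge, 36 mm beyond the sheet's edge, on two arms. It moves with the cover on a circle about the hinge and may turn between the fingers as the cover swings
- racked_0: one of the two bottles already standing in pockets. All four are alike: round amber dropper bottle, body 29 mm across with straight sides up to 46 mm, black collar 19 mm across at 56 to 70 mm, rubber bulb to 88 mm; 0.05 kg. Origin: centre of the underside, z up the axis
- racked_1: the other bottle that already stands in a pocket, same shape and origin
- spare_0: spare dropper bottle standing on the bench to one side of the rack, same shape and origin as racked_0. A good grip is across the body 35 to 46 mm above its underside, with the fingers opened no more than 55 mm when working in the rack
- spare_1: the other spare dropper bottle, on the bench on the other side of the rack, same shape and origin
- screw_lid: bystander: round steel screw lid, 46 mm across, 14 mm high, on the bench; origin centre of underside
- parts_cup: bystander: small square translucent cup, 35x35x24 mm, on the bench; origin centre of underside
- rubber_ring: bystander: black rubber ring, 41 mm across, 11 mm high, on the bench; origin centre of underside
- magnet_yoke: bystander: curved steel magnet yoke, 20x46x9 mm, on the bench; origin centre of underside
- small_drive: bystander: small flat hard drive, 70x100x12 mm, on the bench; origin centre of underside
- clamp_disc_loose: bystander: scalloped aluminium disc, 47 mm across, 10 mm high, on the bench; origin centre of underside

How it is judged:
By the outcome, as a careful person would: the job done as asked, in the order asked, and still so for the second after the job is handed in, while the arm keeps its last pose, push and grip.
It also fails if it takes over 69 s, if anything falls off the work surface, if the arm or the gripper's body presses on something with over 40 N, if the wrist force passes 120 N, or if a joint passes its speed limit or range.

### The arm

A 6-joint arm with a two-finger parallel gripper is mounted at the origin on a cart in front of the work surface, level with it; the furniture and walls round the work are solid. World frame = base frame: x ahead of the robot, y to its left, z up, the work surface at z = 0. Lengths are in mm, angles in degrees, forces in N, time in s.
With the tool pointing down it reaches from about 300 to 850 mm from the base axis. Payload 4.2 kg.
Tool frame: the origin (TCP) lies between the finger pads, 19 mm behind the fingertips; this is the grasp point; z points along the fingers, y is the direction in which the jaws open and shut (so a half turn about z gives the same grasp; the last joint's range is limited). The gripper opens to 91 mm and grips with 3 to 60 N. Pads are 32 mm wide; open, the fingers measure 118 mm over their backs; the gripper's body (76 mm by 178 mm) begins 60 mm behind the grasp point.
Start: joints at [-73.281, 18.312, 89.639, -0, 72.044, -1.146], TCP at [176.397, -547.289, 232.776] pointing down, gripper open.
Joint ranges: [-177.97, 177.97], [-48.28, 115.42], [12.27, 149.76], [-77.06, 257.06], [2.81, 150.46], [-146.56, 146.56]. Speed limits (degrees/s): [147.25, 147.25, 180, 180, 180, 180].

### API

Orientations are given as [roll, pitch, yaw] about the fixed x, y, z axes, in that order (R = Rz(yaw) Ry(pitch) Rx(roll)).
In Python, from workcell import env, grab_frame, camera_params, spotter gives the robot as it stands. The module is installed in compiled form; this text tells all that it offers.
- The arm moves only by the shell command python3 -m jog 'ROWS' [FORCE]. ROWS is text: rows parted by semicolons, each of 7 numbers parted by spaces: the turn, a rotation vector about the world's x, y, z in units of 5 degrees (1.0 is 5 degrees), then the shift along the world's x, y, z in units of 25 mm (1.0 is 25 mm), then the opening, from 0 (shut) to 1 (fully open). A call has 1 to 5 rows; each row is the pose to reach, as a shift and turn from the pose commanded when the call began; what a row does not reach only later rows make up. A row lasts 1/8 s, in which the tool goes at most 62.5 mm and 10.7 degrees, less where a joint would pass 70% of its speed; a pose out of reach is approached as far as the arm can. A call with a gripper value outside its range is refused whole. The fingers move at their own pace and stop on an object; FORCE is the grip in N (left out, the last holds). Time passes only in rows, so rows that repeat a pose let the fingers close. It gives the time, the measured TCP pose, the force and the opening at its end, in the units of the state.
- env.state(): the state, without advancing time (a new reading comes with each control period).
- grab_frame(name): name is "side" or "top" or "wrist"; returns the picture (384x512x3 uint8, red, green, blue); there is no depth.
- camera_params(name): a dict with "K" (3x3 intrinsics, pixels), "rvec" (rotation vector, rad) and "tvec" (3), from world to camera coordinates, as OpenCV has them. Camera axes: x right, y down, z forward; pixel columns grow to the right and rows downward; lengths in mm; the calibration is good to about 2 mm. The wrist camera is an equidistant fisheye: a pixel r from the principal point sees the ray r / f radians off the axis. A picture is of the moment at which its call begins: read the wrist's pose just before it. camera_params takes no time and is no camera call; for the wrist camera it gives the pose at the moment of the call.
- env.job_done(): hands the job in, once; it reports no verdict.
Trained networks look in the newest picture that a camera, given by its name, has taken for a name from the list of things; names that differ only in an ending like _2 or _b are one class to them, and where a whole thing is asked for, a point or a joint stands for the part that bears it (a point fixed in the world has none). Each returns a list of dicts, best first, with "conf" (0 to 1); they miss things now and then, are a little off and sometimes report something else, mostly with a low value. They report only what shows in the picture. A call takes as long as a camera call.
- spotter.look_for(query, camera): "box" ([left, top, width, height] in pixels, round what is visible of it).
- spotter.trace(query, camera): "region" (384x512 bool, what is visible of it) and "box" ([left, top, width, height] in pixels, round what is visible of it).
The state is a dict: "time_s": time; "qpos": joint angles; "qvel": joint speeds; "effort": joint torques, N m; "ee_pos": TCP position; "ee_rot": TCP orientation; "force": force on the tool from outside, world axes, zero at the start; "torque": the same for the moment, N m; "gripper_width": finger opening in mm.
Only numpy, scipy, OpenCV 4.12 (cv2) and the standard library are available. Lean on these libraries where they do the work, as an engineer would, in place of code of your own. Each camera call takes 0.05 s, during which the arm holds its last target. There are 200 camera calls.

## Working session

There is one attempt and no reset: what is moved stays moved. The work goes in short steps, Python scripts to look and compute and a shell command to move; the robot and the scene stay as the last step left them, time stands still between calls to the robot, and variables do not carry over. Pictures are saved under pics/ and viewed, about 8 in all and at most 12, crops included, and the job is handed in when it is done.

```bash
mkdir -p pics; cat > h.py <<'E'
import numpy as np,cv2
from workcell import env,grab_frame,camera_params,spotter
def save(img,n): cv2.imwrite('pics/'+n,cv2.cvtColor(img,cv2.COLOR_RGB2BGR))
def proj(P,cam,p=None):
    p=p or camera_params(cam); P=np.atleast_2d(P).astype(float)
    return cv2.projectPoints(P,np.array(p['rvec'],float),np.array(p['tvec'],float),np.array(p['K'],float),None)[0][:,0]
def ray(uv,cam,p=None):
    p=p or camera_params(cam);K=np.array(p['K']);R=cv2.Rodrigues(np.array(p['rvec'],float))[0];t=np.array(p['tvec'],float).ravel()
    d=np.array([(uv[0]-K[0,2])/K[0,0],(uv[1]-K[1,2])/K[1,1]])
    if cam=='wrist':
        r=np.hypot(*d); v=np.array([*(d/r*np.sin(r) if r>0 else d),np.cos(r)])
    else: v=np.array([*d,1.])
    return -R.T@t, R.T@v
def atz(uv,z,cam,p=None):
    c,v=ray(uv,cam,p); return c+v*(z-c[2])/v[2]
E
python3 - <<'E'
from h import *
t=grab_frame('top');s=grab_frame('side')
save(np.hstack([t,s])[:, :],'a.png')
im=cv2.resize(np.vstack([t,s]),None,fx=1,fy=.78) if 0 else None
save(t,'t0.png');save(s,'s0.png')
for q in ['spare_0','racked_0','rack','cover','cover_bar']:
  for c in ['top','side']:
    for d in spotter.look_for(q,c): print(q,c,d['box'],round(d['conf'],2))
for c in ['top','side']:
    p=camera_params(c);R=cv2.Rodrigues(np.array(p['rvec'],float))[0];print(c,p['K'],-R.T@np.array(p['tvec']).ravel(),R[2])
print(env.state())
E
```

```text
spare_0 top [173.8, 182.2, 6.7, 8.4] 0.43
spare_0 top [356.9, 215.6, 11.6, 11.1] 0.4
spare_0 side [274.9, 283.8, 16.4, 18.7] 0.67
spare_0 side [228.8, 137.4, 92.0, 126.4] 0.54
racked_0 top [311.8, 194.5, 10.9, 6.1] 0.64
racked_0 top [250.4, 132.8, 86.1, 38.1] 0.38
racked_0 top [245.6, 132.7, 94.4, 77.2] 0.29
racked_0 side [267.3, 214.7, 5.1, 13.9] 0.71
racked_0 side [273.0, 230.5, 10.6, 19.4] 0.68
racked_0 side [309.9, 313.9, 16.8, 18.5] 0.29
racked_0 side [262.7, 138.5, 59.8, 86.3] 0.25
rack top [245.6, 133.9, 91.8, 79.2] 0.63
rack side [228.6, 135.8, 95.7, 126.8] 0.7
rack side [235.0, 125.0, 13.7, 10.6] 0.4
cover top [249.7, 136.1, 87.8, 38.3] 0.88
cover side [261.8, 138.0, 61.9, 86.1] 0.8
cover_bar top [388.8, 204.4, 7.2, 9.8] 0.67
cover_bar top [250.8, 135.7, 84.9, 36.8] 0.6
cover_bar side [261.2, 134.3, 61.8, 87.9] 0.88
top [[472.75296538   0.         261.94264998]
 [  0.         472.75296538 180.07648172]
 [  0.           0.           1.        ]] [ 235.66891042   -4.71859727 1553.74770956] [ 0.20003317  0.01894178 -0.97960601]
side [[447.99721871   0.         254.98174831]
 [  0.         447.99721871 189.94775208]
 [  0.           0.           1.        ]] [ 166.72275934 -765.51334443 1170.1461901 ] [ 0.25198824  0.56099704 -0.78853297]
{'time_s': 0.6, 'qpos': array([-7.32805084e+01,  1.83116174e+01,  8.96418009e+01, -9.58857170e-04,
        7.20459253e+01, -1.14538724e+00]), 'qvel': array([ 0.03178289,  0.08935929, -0.01264495,  0.0571539 ,  0.05606708,
        0.07363694]), 'effort': array([ 1.15978746e-03, -4.12118661e+01, -2.32132638e+01,  7.28210527e-02,
        3.77936522e-02, -9.57110615e-06]), 'ee_pos': array([ 176.39002934, -547.25617245,  232.75974709]), 'ee_rot': array([1.79999362e+02, 9.25106987e-04, 1.78651744e+01]), 'force': array([ 0.35515883,  0.01175719, -0.55201499]), 'torque': array([-0.02135471,  0.03697057,  0.03621951]), 'gripper_width': 91.16074735326671}
```

View pics/t0.png

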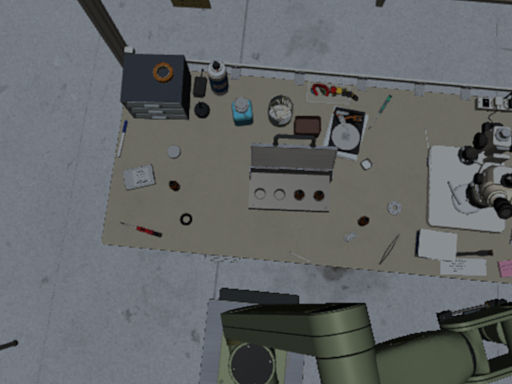

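View pics/s0.png

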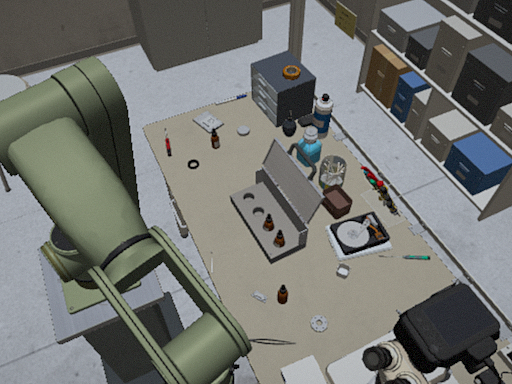

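The top view shows the rack at about (290,180) with its two left pockets, 0 and 1, empty. The spares are at (174,185) and (363,221), and the cover is leaning back with its bar at (295,137). Next I zoom in to fit the rack pose.

```bash
python3 - <<'E'
from h import *
t=cv2.imread('pics/t0.png');s=cv2.imread('pics/s0.png')
a=cv2.resize(t[125:220,240:345],None,fx=4,fy=4,interpolation=cv2.INTER_CUBIC) #420x380
b=cv2.resize(s[135:265,225:330],None,fx=3.5,fy=3.5,interpolation=cv2.INTER_CUBIC)
c=np.zeros((460,800,3),np.uint8);c[:380,:420]=a;c[:455,425:425+367]=b
cv2.imwrite('pics/z0.png',c)
# spares: z 40 top / triangulate
pt,ps=camera_params('top'),camera_params('side')
def tri(a,b):
    c1,v1=ray(a,'top');c2,v2=ray(b,'side');A=np.stack([v1,-v2],1);l=np.linalg.lstsq(A,c2-c1,rcond=None)[0]
    p,q=c1+v1*l[0],c2+v2*l[1];return (p+q)/2,np.linalg.norm(p-q)
for n,u,w in [('L',(174.5,185.5),(215,139)),('R',(363,221),(282.5,294))]:
    print(n,atz(u,45,'top'),atz(w,40,'side'),tri(u,w))
for n,u in [('p0',(260,194)),('p3',(319,196.5))]:print(n,atz(u,34,'top'))
E
```

```text
Traceback (most recent call last):
ValueError: could not broadcast input array from shape (455,368,3) into shape (455,367,3)
```

```bash
cat > z.py <<'E'
from h import *
t=cv2.imread('pics/t0.png');s=cv2.imread('pics/s0.png')
a=cv2.resize(t[125:220,240:345],None,fx=4,fy=4,interpolation=cv2.INTER_CUBIC) #420x380
b=cv2.resize(s[135:265,225:330],None,fx=3.5,fy=3.5,interpolation=cv2.INTER_CUBIC)
c=np.zeros((460,800,3),np.uint8);c[:380,:420]=a;c[:455,425:425+b.shape[1]]=b
cv2.imwrite('pics/z0.png',c)
def tri(a,b):
    c1,v1=ray(a,'top');c2,v2=ray(b,'side');A=np.stack([v1,-v2],1);l=np.linalg.lstsq(A,c2-c1,rcond=None)[0]
    p,q=c1+v1*l[0],c2+v2*l[1];return (p+q)/2,np.linalg.norm(p-q)
for n,u,w in [('L',(174.5,185.5),(215,139)),('R',(363,221),(282.5,294))]:
    print(n,atz(u,45,'top'),atz(w,40,'side'),tri(u,w))
for n,u in [('p0',(260,194)),('p3',(319,196.5))]:print(n,atz(u,34,'top'))
E
python3 z.py
```

```text
L [499.09291404 305.70821602  45.        ] [499.27098679 305.85834597  40.        ] (array([499.91148375, 307.02714331,  38.75951386]), np.float64(0.5409756247575555))
R [ 441.06170769 -310.17772839   45.        ] [ 441.35642031 -316.72391157   40.        ] (array([ 443.26761914, -313.08811271,   30.92254374]), np.float64(0.5828190027849172))
p0 [499.24457222  26.61300796  34.        ]
p3 [ 509.10658038 -165.56242478   34.        ]
```

View pics/z0.png

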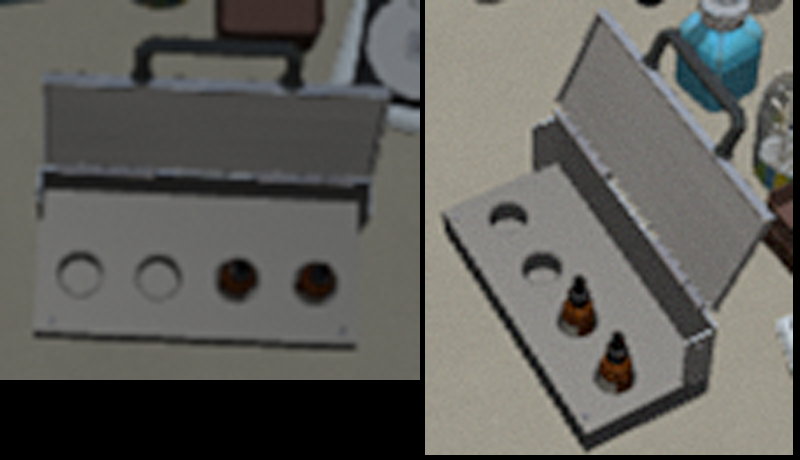

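The zoom confirms pockets 0 at (79,274) and 1 at (158,277) are empty and 2 and 3 are filled. The bar shows at top-crop (215,48). I fit the rack pose from both views.

```bash
cat > fit.py <<'E'
from h import *
from scipy.optimize import least_squares
T=lambda x,y:(240+(x-1.5)/4,125+(y-1.5)/4)
S=lambda x,y:(225+(x-425-1.25)/3.5,135+(y-1.25)/3.5)
W=[([-59,132,34],T(35,331)),([-59,-132,34],T(355,343)),([-10,96,34],T(79,274)),([-10,32,34],T(158,277)),([59,0,112],T(205,176))]
V=[([-59,132,34],S(444,217)),([-59,-132,34],S(587,431)),([-10,96,34],S(508,216)),([-10,32,34],S(542,267))]
def w(p,P):
    c,s=np.cos(p[2]),np.sin(p[2]);P=np.array(P,float);return np.stack([p[0]+c*P[:,0]-s*P[:,1],p[1]+s*P[:,0]+c*P[:,1],P[:,2]],1)
def r(p): return np.r_[(proj(w(p,[a for a,_ in W]),'top')-[b for _,b in W]).ravel(),(proj(w(p,[a for a,_ in V]),'side')-[b for _,b in V]).ravel()]
o=least_squares(r,[510,-70,.05]);print(o.x,np.degrees(o.x[2]),r(o.x).round(1))
print('p0..3',w(o.x,[[-10,y,8] for y in (96,32,-32,-96)]).round(1))
print('bar2.0',w(o.x,[[121.4,0,248.4]]),'bar45',w(o.x,[[59-106,0,218]]), 'proj bar',proj(w(o.x,[[121.4,0,248.4]]),'top'))
E
python3 fit.py
```

```text
[ 5.16435620e+02 -6.69801515e+01  6.07377219e-02] 3.480015124744071 [-0.4  0.7  1.   0.4  0.2  0.4  0.   0.3 -0.  -0.1 -0.3 -2.   0.5  0.3
  0.3  0.   0.4 -0.3]
p0..3 [[ 500.6   28.2    8. ]
 [ 504.5  -35.6    8. ]
 [ 508.4  -99.5    8. ]
 [ 512.3 -163.4    8. ]]
bar2.0 [[637.61176205 -59.6111248  248.4       ]] bar45 [[469.52228634 -69.83306956 218.        ]] proj bar [[294.14857691 136.68296288]]
```

```bash
python3 -m jog '0 0 -1.5 2 2 -0.5 0.6;0 0 -3 4 4 -1 0.6;0 0 -3 6 6 -1 0.6;0 0 -3 8.5 8 -1 0.6;0 0 -3 10 9.2 -1 0.6'; python3 - <<'E'
from h import *
st=env.state();p=camera_params('wrist');w=grab_frame('wrist');save(w,'w1.png')
print(st['ee_pos'],st['ee_rot'],p['K'])
for d in spotter.trace('spare_0','wrist')[:3]: print(d['box'],d['conf'])
E
```

```text
time_s: 1.23
ee_pos: [404.9, -334.6, 208.2]
ee_rot: [180.0, -0.0, 2.9]
force: [0.2, -0.8, 0.4]
gripper_width: 55.0
[ 404.90059281 -334.64039226  208.15540505] [ 1.79957778e+02 -3.02011052e-02  2.85296758e+00] [[297.31863964   0.         252.92972198]
 [  0.         297.31863964 190.23075707]
 [  0.           0.           1.        ]]
[222.0, 129.3, 26.2, 28.9] 0.56
```

View pics/w1.png

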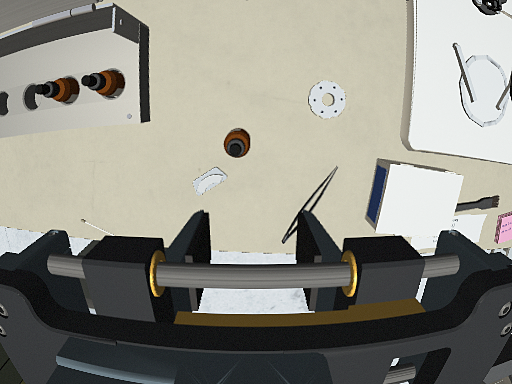

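The wrist view shows the spare's shoulder at (237,142) and bulb tip at (236,149), the yoke at (210,180), and the rack's front-right corner at (149,121).

```bash
python3 - <<'E'
from h import *
print('sh',atz((237,142),46,'wrist'),'bulb',atz((236,149),85,'wrist'))
for u in [(193,186),(205,195),(227,179),(210,167)]: print('yoke',atz(u,8,'wrist').round(0))
print('rack FR corner',atz((149,121),34,'wrist'),atz((143,7),34,'wrist'))
c,s=np.cos(.0607),np.sin(.0607);print('pred',516.4-59*c+132*s,-67-59*s-132*c)
E
```

```text
sh [ 446.58488383 -312.29194945   46.        ] bulb [ 444.93110446 -313.5415375    85.        ]
yoke [ 384. -258.    8.]
yoke [ 373. -273.    8.]
yoke [ 396. -300.    8.]
yoke [ 410. -279.    8.]
rack FR corner [ 465.63363827 -210.13160535   34.        ] [ 600.93044379 -194.81037745   34.        ]
pred 465.51613972448484 -202.3359995103367
```

```bash
python3 -m jog '0 0 0 1.6 0.86 -1 0.6;0 0 0 1.6 0.86 -2.5 0.6;0 0 0 1.6 0.86 -4 0.6;0 0 0 1.6 0.86 -5.5 0.6;0 0 0 1.6 0.86 -6.44 0.6' 15; python3 -m jog '0 0 0 0 0 0 0.6;0 0 0 0 0 0 0.2;0 0 0 0 0 0 0.2;0 0 0 0 0 0 0.2;0 0 0 0 0 0 0.2'; python3 -m jog '0 0 0 0 0 2 0.2;0 0 0 0 0 4 0.2;0 0 0 0 1 4.6 0.2;0 0 0.1 0 3 4.6 0.2;0 0 0.1 0 5 4.6 0.2'
```

```text
time_s: 1.95
ee_pos: [442.4, -314.7, 45.2]
ee_rot: [-179.9, 0.1, 2.8]
force: [-0.5, 0.3, 0.3]
gripper_width: 54.4
time_s: 2.58
ee_pos: [444.1, -315.0, 47.9]
ee_rot: [179.9, -0.1, 2.9]
force: [0.2, 0.6, 5.2]
gripper_width: 28.4
time_s: 3.2
ee_pos: [443.4, -188.3, 162.2]
ee_rot: [180.0, -0.0, 3.3]
force: [0.3, -0.1, -0.9]
gripper_width: 28.2
```

```bash
python3 -m jog '0 0 0 0 2 0 0.2;0 0 0 0 4 0 0.2;0 0 0 0 6.1 0 0.2;0 0 0 0 6.1 0 0.2'; python3 - <<'E'
from h import *
st=env.state();p=camera_params('wrist');w=grab_frame('wrist');save(w,'w2.png')
print(st['ee_pos'],st['ee_rot']);np.save('w2.npy',np.r_[np.ravel(p['rvec']),np.ravel(p['tvec'])])
E
```

```text
time_s: 3.7
ee_pos: [443.0, -34.3, 161.9]
ee_rot: [-180.0, 0.0, 3.7]
force: [0.2, -0.2, -0.3]
gripper_width: 28.5
[443.01965042 -34.29953513 161.9259755 ] [-1.79970054e+02  2.43130756e-02  3.66870958e+00]
```

View pics/w2.png

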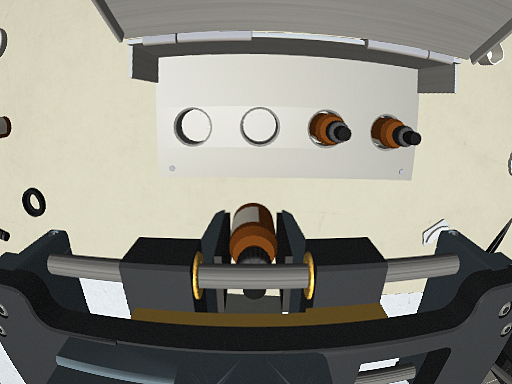

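Empty rims are centred at (193,126) and (259.5,126). The held bottle's base edge is at (252,204).

```bash
python3 - <<'E'
from h import *
a=np.load('w2.npy');p=dict(camera_params('wrist'),rvec=a[:3],tvec=a[3:])
im=cv2.cvtColor(cv2.imread('pics/w2.png'),cv2.COLOR_BGR2GRAY)
c=cv2.HoughCircles(im[90:160,160:300],cv2.HOUGH_GRADIENT,1,30,param1=100,param2=15,minRadius=14,maxRadius=22);print(c)
P0=atz((193,126),34,'wrist',p);P1=atz((259.5,126),34,'wrist',p);print(P0,P1,np.linalg.norm(P0-P1),np.degrees(np.arctan2(P1[0]-P0[0],P0[1]-P1[1])))
for z in(112,115,118):print('base edge',atz((252,204),z,'wrist',p))
print('spareL sh',atz((3,127),40,'wrist',p))
E
```

```text
[[[32.5 36.5 19.9]
  [98.5 35.5 19.1]]]
[499.25487133  27.18258219  34.        ] [502.5227179  -35.72067927  34.        ] 62.98808715644517 2.973862512206114
base edge [452.37262965 -32.2234857  112.        ]
base edge [453.41790243 -32.16860818 115.        ]
base edge [454.46317521 -32.11373066 118.        ]
spareL sh [500.94771814 271.62708588  40.        ]
```

```bash
python3 - <<'E'
from h import *
im=cv2.imread('pics/w2.png');print(im[196:214,[246,252,258]].sum(2).T)
a=np.load('w2.npy');p=dict(camera_params('wrist'),rvec=a[:3],tvec=a[3:])
R=cv2.Rodrigues(a[:3])[0];print('cam',-R.T@a[3:],R[2])
def fp(P):
    q=R@P+a[3:];th=np.arctan2(np.hypot(*q[:2]),q[2]);return p['K'][0][0]*th*q[:2]/np.hypot(*q[:2])+[p['K'][0][2],p['K'][1][2]]
for dx in(-4,-2,0,2):print(dx,fp(np.array([443+dx+14.5*.998,-34.3+.9,115.])),fp(np.array([443+dx,-34.3,203.])))
c=cv2.resize(im[190:300,200:310],None,fx=5,fy=5,interpolation=cv2.INTER_CUBIC);cv2.imwrite('pics/c2.png',c)
E
```

```text
[[637 633 634 633 630 639 663 620 129  66  91 240 384 363 365 361 355 358]
 [631 629 638 632 633 655 614  30  84  67 198 362 338 334 335 340 336 337]
 [635 631 634 621 629 648 634 454  26  63 105 169 190 182 198 241 228 233]]
cam [522.63229355 -28.53480631 313.64974625] [-0.2848036  -0.01752222 -0.95842573]
-4 [253.74194797 204.03631787] [253.90763099 296.96719995]
-2 [253.92804185 201.36532798] [254.20037131 293.53030966]
0 [254.11517912 198.67797295] [254.49727508 290.03358247]
2 [254.30333757 195.97454714] [254.79834586 286.476442  ]
```

View pics/c2.png

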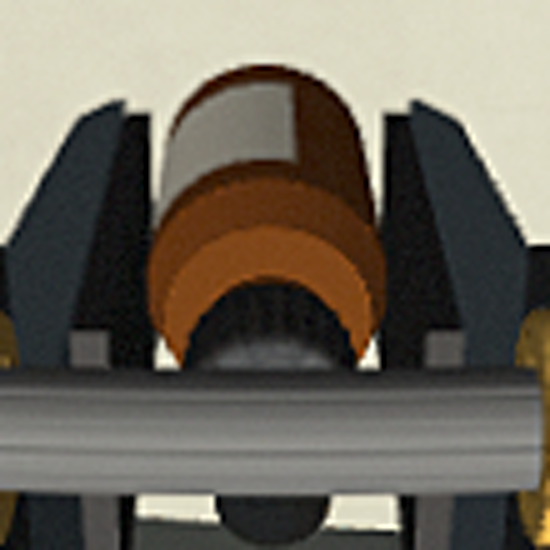

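The bottle sits upright, about 3 mm nearer the robot than the TCP. I correct for that and insert it in stages, watching the force.

```bash
python3 -m jog '0 0 0 1 -0.06 0 0.2;0 0 -0.04 2 -0.06 -0.5 0.2;0 0 -0.04 2.5 -0.06 -1.5 0.2;0 0 -0.04 2.5 -0.06 -2.6 0.2;0 0 -0.04 2.5 -0.06 -2.6 0.2'; python3 -m jog '0 0 0 0 0 -0.4 0.2;0 0 0 0 0 -0.7 0.2;0 0 0 0 0 -0.9 0.2;0 0 0 0 0 -0.9 0.2'; python3 - <<'E'
from h import *
s=grab_frame('side');save(cv2.resize(s[135:265,215:330],None,fx=4.5,fy=4.5,interpolation=cv2.INTER_CUBIC),'s2.png');print(env.state()['force'],env.state()['torque'])
E
```

```text
time_s: 4.38
ee_pos: [504.5, -39.8, 95.0]
ee_rot: [-180.0, 0.3, 3.1]
force: [-0.4, 0.5, -0.8]
gripper_width: 28.4
time_s: 4.88
ee_pos: [505.9, -38.5, 74.3]
ee_rot: [180.0, 0.0, 3.2]
force: [-0.4, -0.3, 0.5]
gripper_width: 28.2
[ 0.56055927  0.29393673 -0.10775829] [0.00043917 0.03116362 0.0285142 ]
```

```bash
python3 -m jog '0 0 0 0 0.08 0 0.2;0 0 0 0 0.08 -0.3 0.2;0 0 0 0 0.08 -0.5 0.2;0 0 0 0 0.08 -0.5 0.2' ; python3 -m jog '0 0 0 0 0 -0.15 0.2;0 0 0 0 0 -0.22 0.2;0 0 0 0 0 -0.22 0.2'
```

```text
time_s: 5.42
ee_pos: [505.6, -36.5, 61.3]
ee_rot: [-180.0, 0.1, 3.2]
force: [-0.3, 0.2, -1.1]
gripper_width: 27.9
time_s: 5.8
ee_pos: [506.0, -36.5, 56.3]
ee_rot: [180.0, 0.0, 3.2]
force: [-0.2, 0.1, -0.7]
gripper_width: 27.8
```

```bash
python3 -m jog '0 0 0 0 0 -0.05 0.2;0 0 0 0 0 -0.05 0.5;0 0 0 0 0 -0.05 0.5;0 0 0 0 0 -0.05 0.5;0 0 0 0 0 -0.05 0.5'; python3 -m jog '0 0 0 0 0 0.8 0.5;0 0 0 0 0 2.4 0.5;0 0 0 0 0 4.2 0.5;0 0 0 -1 0 5 0.5;0 0 0 -2.5 1 5 0.5'; python3 -m jog '0 0 0 0 2 0 0.6;0 0 0 0 4 0 0.6;0 0 0 0 6 0 0.6;0 0 0 0 7 0 0.6;0 0 0 0 7 0 0.6'; python3 - <<'E'
from h import *
st=env.state();p=camera_params('wrist');w=grab_frame('wrist');save(w,'w3.png')
print(st['ee_pos'],st['ee_rot']);np.save('w3.npy',np.r_[np.ravel(p['rvec']),np.ravel(p['tvec'])])
E
```

```text
time_s: 6.42
ee_pos: [506.0, -36.5, 55.1]
ee_rot: [180.0, 0.0, 3.2]
force: [-0.4, -0.5, -0.4]
gripper_width: 45.7
time_s: 7.05
ee_pos: [444.9, -12.1, 181.9]
ee_rot: [180.0, -0.3, 3.0]
force: [0.2, 1.3, -0.6]
gripper_width: 45.3
time_s: 7.68
ee_pos: [443.4, 164.7, 180.0]
ee_rot: [180.0, 0.0, 3.3]
force: [0.8, -0.1, 0.1]
gripper_width: 54.5
[443.43677457 164.7396137  180.02430102] [1.79990089e+02 5.21644094e-03 3.34083616e+00]
```

View pics/w3.png

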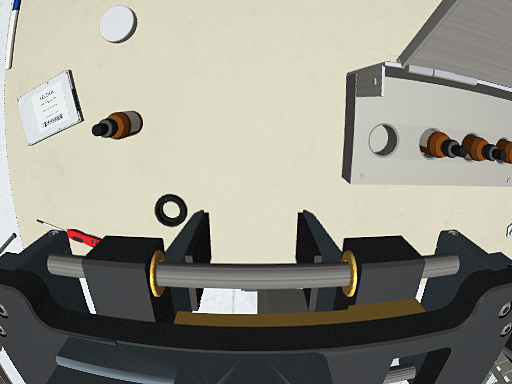

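Pocket 1 is now filled. The left spare's bulb tip is at (98,130) and its base's right edge is at (142,120). The ring at (171,210) and the drive at (50,105) are both clear of it.

```bash
python3 - <<'E'
from h import *
a=np.load('w3.npy');p=dict(camera_params('wrist'),rvec=a[:3],tvec=a[3:])
print('bulb',atz((98,130),86,'wrist',p),'base edge(-14 y)',atz((142,121),5,'wrist',p),'collar',atz((108,127.5),70,'wrist',p),'p0',atz((384,139.5),34,'wrist',p))
print('ring',atz((171,210),5,'wrist',p),'drive corner',atz((83,123),10,'wrist',p))
E
```

```text
bulb [498.50691939 309.13812266  86.        ] base edge(-14 y) [500.88846321 295.88720654   5.        ] collar [499.24875577 306.7830545   70.        ] p0 [499.54546449  28.18644586  34.        ]
ring [395.42576039 261.4370242    5.        ] drive corner [499.70237513 373.82374465  10.        ]
```

```bash
python3 -m jog '0 0 0 1 2 0 0.6;0 0 0 2 4 0 0.6;0 0 0 2.22 5.7 -0.5 0.6;0 0 0 2.22 5.7 -2 0.6;0 0 0 2.22 5.7 -2.5 0.6'; python3 -m jog '0 0 0 0 0 -1.4 0.6;0 0 0 0 0 -2.82 0.6;0 0 0 0 0 -2.82 0.6;0 0 0 0 0 -2.82 0.2;0 0 0 0 0 -2.82 0.2' 15;python3 -m jog '0 0 0 0 0 0 0.2;0 0 0 0 0 0 0.2'; python3 -m jog '0 0 0 0 0 1.8 0.2;0 0 0 -0.5 -1 3.6 0.2;0 0 0 -2 -3 4.6 0.2;0 0 0 -2.2 -5 4.6 0.2;0 0 0 -2.2 -7 4.6 0.2'; python3 -m jog '0 0 0 0 -2 0 0.2;0 0 0 0 -4 0 0.2;0 0 0 0 -4.2 0 0.2;0 0 0 0 -4.2 0 0.2';python3 - <<'E'
from h import *
st=env.state();p=camera_params('wrist');w=grab_frame('wrist');save(w,'w4.png')
print(st['ee_pos'],st['ee_rot']);a=np.r_[np.ravel(p['rvec']),np.ravel(p['tvec'])];np.save('w4.npy',a)
im=cv2.imread('pics/w4.png');print(im[192:214,[250,254]].sum(2).T)
c=cv2.HoughCircles(cv2.cvtColor(im,cv2.COLOR_BGR2GRAY)[90:165,200:310],cv2.HOUGH_GRADIENT,1,30,param1=100,param2=15,minRadius=14,maxRadius=22);print(c)
if c is not None:
    print(atz((c[0,0,0]+200,c[0,0,1]+90),34,'wrist',p))
R=cv2.Rodrigues(a[:3])[0];e=st['ee_pos']
def fp(P):
    q=R@P+a[3:];th=np.arctan2(np.hypot(*q[:2]),q[2]);return p['K'][0][0]*th*q[:2]/np.hypot(*q[:2])+[p['K'][0][2],p['K'][1][2]]
for dx in(-4,-2,0,2):print(dx,fp(e+[dx+14.5,.9,-47]))
E
```

```text
time_s: 8.35
ee_pos: [498.0, 304.2, 115.3]
ee_rot: [179.8, 0.3, 3.1]
force: [-0.5, 0.1, 0.5]
gripper_width: 55.0
time_s: 8.98
ee_pos: [500.3, 306.3, 49.1]
ee_rot: [-179.9, -0.2, 3.1]
force: [-0.1, -0.7, 0.0]
gripper_width: 37.4
time_s: 9.22
ee_pos: [500.0, 306.5, 48.5]
ee_rot: [-179.9, -0.1, 3.2]
force: [-0.7, 1.1, 4.8]
gripper_width: 28.6
time_s: 9.85
ee_pos: [443.0, 129.6, 162.7]
ee_rot: [180.0, -0.0, 3.2]
force: [1.7, 0.2, -1.3]
gripper_width: 28.3
time_s: 10.35
ee_pos: [444.0, 26.1, 162.1]
ee_rot: [-180.0, 0.0, 3.1]
force: [0.1, -0.4, -0.9]
gripper_width: 28.3
[443.97308254  26.10490359 162.13590936] [-1.79976284e+02  9.58427103e-03  3.10402248e+00]
[[625 629 629 628 620 625 637 624 453  44  68 101  78 104  77  91  85  97
  112  93 101  88]
 [626 625 628 626 625 624 620 646 598 126  44  81 206 314 303 304 298 308
  304 280 265 262]]
[[[54.5 39.5 19.1]]]
[499.89266202  28.55569438  34.        ]
-4 [253.57071619 203.95247329]
-2 [253.72845109 201.28006421]
0 [253.88707223 198.59129941]
2 [254.0465608  195.88647361]
```

```bash
python3 -m jog '0 0 0 1 0.09 0 0.2;0 0 0 2 0.09 -0.5 0.2;0 0 0 2.31 0.09 -1.5 0.2;0 0 0 2.31 0.09 -2.6 0.2;0 0 0 2.31 0.09 -2.6 0.2'; python3 -m jog '0 0 0 0 0 -0.4 0.2;0 0 0 0 0 -0.7 0.2;0 0 0 0 0 -0.9 0.2;0 0 0 0 0 -0.9 0.2'
```

```text
time_s: 11.02
ee_pos: [500.3, 29.6, 95.3]
ee_rot: [-180.0, 0.3, 3.3]
force: [0.9, -0.3, -0.1]
gripper_width: 28.5
time_s: 11.52
ee_pos: [501.0, 27.6, 76.9]
ee_rot: [179.9, 0.1, 3.2]
force: [-7.8, -2.2, 16.0]
gripper_width: 28.9
```

Contact on the rim (16 N, pushed toward -x and -y). I back off and look.

```bash
python3 - <<'E'
from h import *
st=env.state();print(st['torque'],st['force'])
E
python3 -m jog '0 0 0 0 0 0.3 0.2;0 0 0 0 0 0.9 0.2;0 0 0 0 0 0.9 0.2'; python3 - <<'E'
from h import *
s=grab_frame('side');w=grab_frame('wrist');st=env.state();print(st['ee_pos'],st['force'])
a=cv2.resize(s[190:240,215:265],None,fx=8,fy=8,interpolation=cv2.INTER_CUBIC);b=cv2.resize(w[150:250,205:305],None,fx=4,fy=4,interpolation=cv2.INTER_CUBIC)
save(np.hstack([a,b]),'c5.png')
E
```

```text
[-0.46640787  1.2414123   0.01372682] [-7.8324765  -2.24921095 15.95491819]
time_s: 11.9
ee_pos: [503.1, 28.3, 98.6]
ee_rot: [180.0, -0.2, 3.2]
force: [-0.4, 1.0, -0.6]
gripper_width: 28.9
[501.96994443  28.2639235   97.33616355] [ 0.03407653 -0.42719207 -0.41659662]
```

View pics/c5.png

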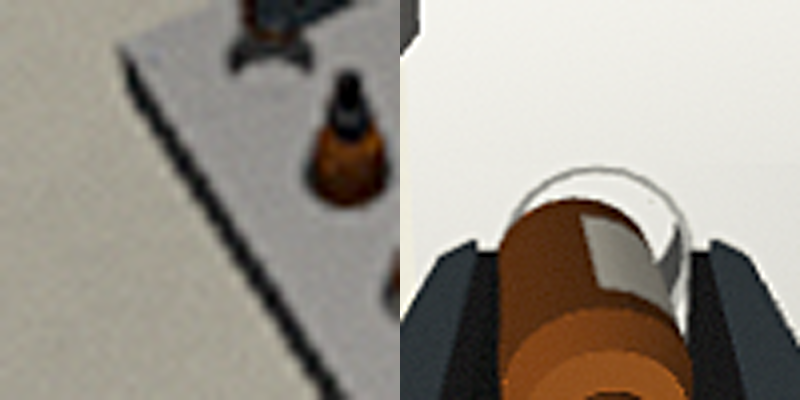

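The right half shows the held bottle's base at x≈570 but its shoulder at 596, so it has tilted in the grip. I stand it on the bench in front of the rack to straighten it, then regrip.

```bash
python3 -m jog '0 0 0 0 0 1 0.2;0 0 0 -2 0 1 0.2;0 0 0 -4 0 1 0.2;0 0 0 -4 0 -0.5 0.2;0 0 0 -4 0 -0.7 0.2'; python3 -m jog '0 0 0 0 0 -0.8 0.2;0 0 0 0 0 -1.22 0.2;0 0 0 0 0 -1.22 0.2'; python3 -m jog '0 0 0 0 0 0 0.5;0 0 0 0 0 0 0.5;0 0 0 0 0 0 0.5;0 0 0 0 0 0 0.5';python3 - <<'E'
from h import *
st=env.state();p=camera_params('wrist');w=grab_frame('wrist');print(st['ee_pos'],st['force'])
a=cv2.resize(w[180:300,205:305],None,fx=4,fy=4,interpolation=cv2.INTER_CUBIC)
v=cv2.imread('pics/w4.png')[180:300,205:305,::-1];v=cv2.resize(v,None,fx=4,fy=4,interpolation=cv2.INTER_CUBIC)
save(np.hstack([v,a]),'c6.png')
E
```

```text
time_s: 12.62
ee_pos: [399.9, 28.2, 78.3]
ee_rot: [180.0, 0.3, 3.2]
force: [0.9, 0.1, 0.1]
gripper_width: 28.6
time_s: 13.0
ee_pos: [402.0, 28.2, 48.8]
ee_rot: [180.0, 0.1, 3.2]
force: [-0.4, 0.6, -0.6]
gripper_width: 28.9
time_s: 13.5
ee_pos: [402.0, 28.2, 49.4]
ee_rot: [180.0, -0.0, 3.2]
force: [-0.1, 0.1, -0.1]
gripper_width: 45.6
[401.98192312  28.2281753   49.38347999] [-0.12573436  0.05110407 -0.12764094]
```

View pics/c6.png

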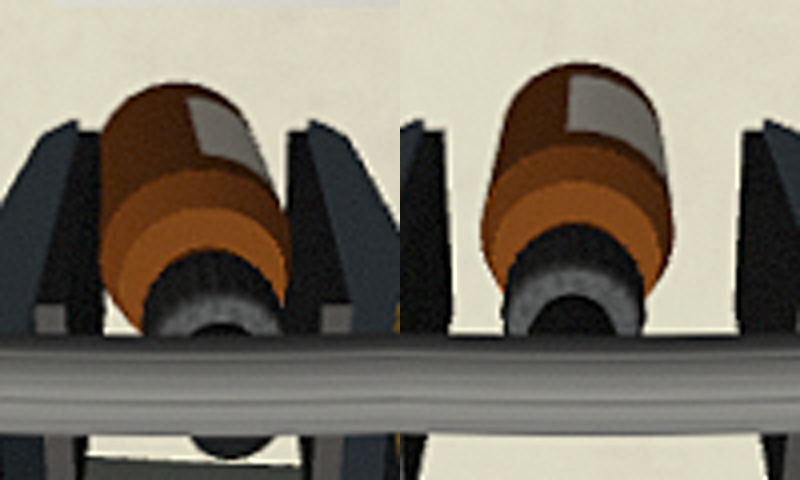

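The left crop (w4) was already tilted before insertion; the right one, now, is upright. The bottle is about 2 mm toward +y of the finger centre and 2 mm toward +x, so I recentre and regrip gently.

```bash
python3 -m jog '0 0 0 0.06 0.09 -0.04 0.5;0 0 0 0.06 0.09 -0.04 0.5;0 0 0 0.06 0.09 -0.04 0.38;0 0 0 0.06 0.09 -0.04 0.33;0 0 0 0.06 0.09 -0.04 0.25' 5; python3 -m jog '0 0 0 0 0 0 0.2;0 0 0 0 0 0 0.2;0 0 0 0 0 0 0.2' 12;  python3 -m jog '0 0 0 0 0 2 0.2;0 0 0 0 0 4 0.2;0 0 0 1 0 4.6 0.2;0 0 0 1.6 0 4.6 0.2;0 0 0 1.6 0 4.6 0.2';python3 - <<'E'
from h import *
st=env.state();p=camera_params('wrist');w=grab_frame('wrist');save(w,'w6.png');e=st['ee_pos'];print(e,st['ee_rot'])
a=np.r_[np.ravel(p['rvec']),np.ravel(p['tvec'])];R=cv2.Rodrigues(a[:3])[0]
def fp(P):
    q=R@P+a[3:];th=np.arctan2(np.hypot(*q[:2]),q[2]);return p['K'][0][0]*th*q[:2]/np.hypot(*q[:2])+[p['K'][0][2],p['K'][1][2]]
for dx in(-2,0,2):print(dx,fp(e+[dx+14.5,.9,-48]))
b=w.astype(int).sum(2);print(b[190:208,[248,252,256]].T)
c=cv2.HoughCircles(cv2.cvtColor(w,cv2.COLOR_RGB2GRAY)[90:165,200:310],cv2.HOUGH_GRADIENT,1,30,param1=100,param2=15,minRadius=14,maxRadius=22);print(c)
if c is not None: print(atz((c[0,0,0]+200,c[0,0,1]+90),34,'wrist',p))
save(cv2.resize(w[90:300,205:305],None,fx=2.8,fy=2.8,interpolation=cv2.INTER_CUBIC),'c7.png')
# base / shoulder row extents of amber
m=(w[...,0].astype(int)-w[...,2]>25)
for r in (208,215,222,228):
    x=np.where(m[r,215:300])[0]+215;print(r,x.min() if len(x) else 0,x.max() if len(x) else 0)
E
```

```text
time_s: 14.18
ee_pos: [403.3, 30.5, 48.1]
ee_rot: [180.0, 0.0, 3.2]
force: [0.9, -0.2, -0.6]
gripper_width: 28.6
time_s: 14.55
ee_pos: [403.3, 30.5, 48.1]
ee_rot: [180.0, 0.0, 3.2]
force: [0.5, 0.6, 0.2]
gripper_width: 28.0
time_s: 15.18
ee_pos: [443.2, 30.4, 162.0]
ee_rot: [180.0, 0.1, 3.2]
force: [0.4, -0.4, -0.8]
gripper_width: 27.9
[443.1806299   30.41132469 161.95356441] [1.79995742e+02 1.44305429e-01 3.15967745e+00]
-2 [253.70645012 200.69906624]
0 [253.86693374 198.02225554]
2 [254.02829602 195.32950749]
[[624 615 624 627 626 615 632 638 525  40  74 100  96 110  88 109  98  88]
 [630 630 626 630 627 632 644 608 245  50  69 202 368 346 339 336 337 343]
 [631 622 626 623 624 624 624 621 403  35  56 141 291 328 313 311 312 310]]
[[[59.5 39.5 20.3]]]
[499.11330467  28.15772223  34.        ]
208 221 297
215 231 298
222 232 298
228 231 274
```

View pics/c7.png

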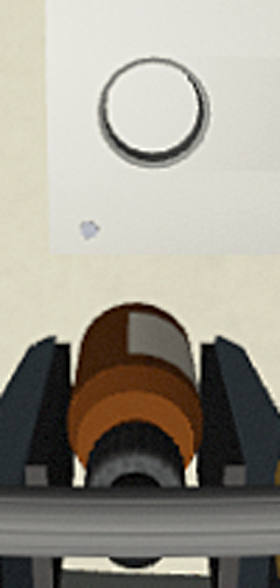

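It is upright now, and pocket 0 measures (499.5, 28.2). I insert it.

```bash
python3 -m jog '0 0 0 1 -0.08 0 0.2;0 0 0 2 -0.08 -0.5 0.2;0 0 0 2.3 -0.08 -1.5 0.2;0 0 0 2.3 -0.08 -2.6 0.2;0 0 0 2.3 -0.08 -2.6 0.2'; python3 -m jog '0 0 0 0 0 -0.4 0.2;0 0 0 0 0 -0.7 0.2;0 0 0 0 0 -0.9 0.2;0 0 0 0 0 -0.9 0.2'
```

```text
time_s: 15.85
ee_pos: [497.6, 28.4, 95.3]
ee_rot: [-180.0, 0.5, 3.2]
force: [-0.3, 0.6, -0.1]
gripper_width: 28.1
time_s: 16.35
ee_pos: [500.3, 28.3, 75.4]
ee_rot: [180.0, 0.1, 3.2]
force: [-0.4, -0.6, -1.8]
gripper_width: 28.4
```

```bash
python3 -m jog '0 0 0 0 0 -0.3 0.2;0 0 0 0 0 -0.5 0.2;0 0 0 0 0 -0.7 0.2;0 0 0 0 0 -0.7 0.2'; python3 -m jog '0 0 0 0 0 -0.04 0.2;0 0 0 0 0 -0.04 0.2'
```

```text
time_s: 16.85
ee_pos: [500.7, 28.5, 57.5]
ee_rot: [180.0, 0.0, 3.2]
force: [-1.3, -0.5, -1.3]
gripper_width: 28.1
time_s: 17.1
ee_pos: [500.7, 28.5, 57.1]
ee_rot: [180.0, 0.0, 3.2]
force: [-3.1, -1.1, -1.1]
gripper_width: 27.9
```

```bash
python3 -m jog '0 0 0 0 0 0 0.5;0 0 0 0 0 0 0.5;0 0 0 0 0 0 0.5;0 0 0 0 0 0 0.5'; python3 -m jog '0 0 0 0 0 0.8 0.5;0 0 0 0 0 2.4 0.5;0 0 0 0 0 4.8 0.5;0 0 0 0 0 7.2 0.5;0 0 0 0 0 9.6 0.5'; python3 -m jog '0 0 2 0 -0.5 1 0.5;0 0 4 0 -1 2 0.5;0 0 6 0 -1.5 2 0.5;0 0 8 0 -2 2 0.5;0 0 10 0 -3 2 0.5'; python3 - <<'E'
from h import *
s=grab_frame('side');t=grab_frame('top');st=env.state();print(st['ee_pos'],st['ee_rot'],st['qpos'])
a=cv2.resize(t[125:220,240:345],None,fx=3.8,fy=3.8,interpolation=cv2.INTER_CUBIC)[:361,:399];b=cv2.resize(s[135:265,225:330],None,fx=3.8,fy=3.8,interpolation=cv2.INTER_CUBIC)
c=np.zeros((500,800,3),np.uint8);c[:a.shape[0],:399]=a;c[:b.shape[0],400:400+b.shape[1]]=b[:500];save(c,'c8.png')
E
```

```text
time_s: 17.6
ee_pos: [501.1, 28.5, 57.3]
ee_rot: [180.0, -0.0, 3.2]
force: [0.8, 1.1, 0.4]
gripper_width: 45.6
time_s: 18.23
ee_pos: [500.6, 28.5, 299.3]
ee_rot: [180.0, -0.0, 3.2]
force: [1.4, -0.4, -0.4]
gripper_width: 45.7
time_s: 18.85
ee_pos: [500.8, -46.5, 347.2]
ee_rot: [180.0, -0.0, 53.6]
force: [-0.8, 0.3, 0.2]
gripper_width: 45.8
[500.77209942 -48.00409003 347.03097022] [1.79972735e+02 3.61729446e-02 5.30727919e+01] [-6.75719656e+00  8.71642732e+00  8.62730446e+01 -4.51468723e-02
  8.50051373e+01  3.01739316e+01]
```

View pics/c8.png

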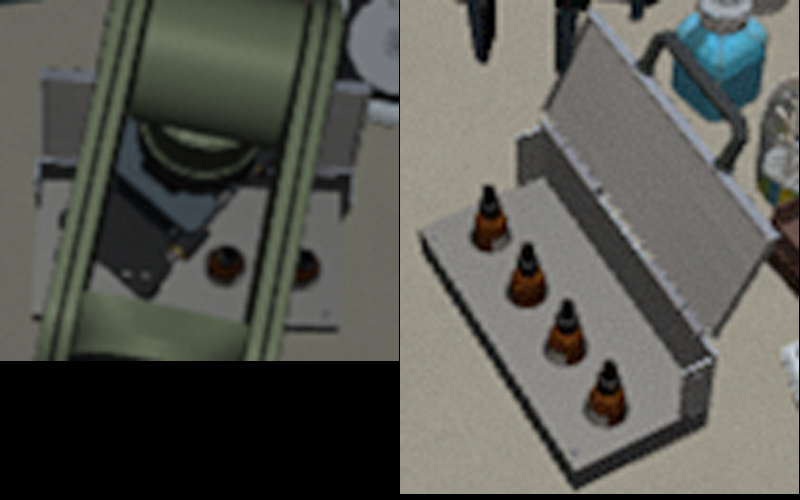

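All four bottles stand fully down and upright. Now I go above the bar, with the jaws across it.

```bash
python3 -m jog '0 0 2 1.4 -0.1 0 0.5;0 0 4 2.8 -0.3 0 0.5;0 0 6 4.2 -0.5 0 0.5;0 0 8 5.46 -0.5 0 0.5;0 0 8 5.46 -0.5 0 0.5'; python3 -m jog '0 0 0 0 0 -1 0.5;0 0 0 0 0 -1.6 0.5;0 0 0 0 0 -1.6 0.5'; python3 - <<'E'
from h import *
st=env.state();p=camera_params('wrist');w=grab_frame('wrist');e=st['ee_pos'];print(e,st['ee_rot'],st['force'])
save(w,'w8.png')
d=spotter.trace('cover_bar','wrist')[:3]
for i in d: print(i['box'],i['conf'])
E
```

```text
time_s: 19.58
ee_pos: [638.7, -58.2, 345.5]
ee_rot: [-179.9, -0.1, 93.0]
force: [-0.8, 0.3, -0.3]
gripper_width: 45.7
time_s: 19.95
ee_pos: [636.2, -58.7, 306.2]
ee_rot: [-179.8, -0.0, 93.1]
force: [-0.7, -0.7, -0.0]
gripper_width: 45.6
[636.16802946 -58.68125694 306.1545268 ] [-1.79845049e+02 -3.37399630e-02  9.30890947e+01] [-0.71666835 -0.74513679 -0.01718796]
[128.7, 48.6, 133.2, 262.7] 0.71
[198.4, 50.1, 63.7, 264.9] 0.58
```

View pics/w8.png

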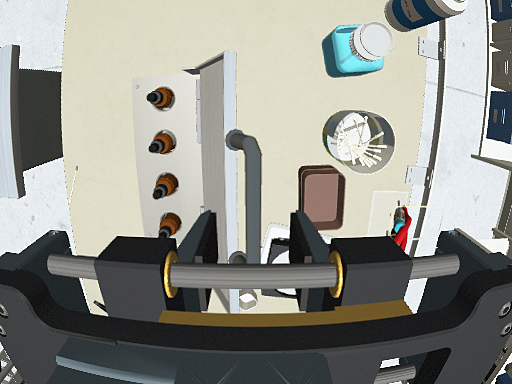

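The bar runs vertically at column ≈254, with arms at rows 139 and 258, midway between the fingers (216 and 296).

```bash
python3 - <<'E'
from h import *
for u in [(247,200),(260,200),(254,160),(254,220),(245,141),(245,258)]: print(u,atz(u,248,'wrist').round(1))
E
```

```text
(247, 200) [631.3 -48.2 248. ]
(260, 200) [641.  -47.7 248. ]
(254, 160) [634.8 -17.5 248. ]
(254, 220) [637.5 -64.1 248. ]
(245, 141) [627.6  -4.  248. ]
(245, 258) [632.1 -98.  248. ]
```

```bash
python3 -m jog '0 0 0 0 0 -1 0.5;0 0 0 0 0 -2 0.5;0 0 0 0 0 -2.3 0.5;0 0 0 0 0 -2.3 0.5'; python3 -m jog '0 0 0 0 0 0 0.25;0 0 0 0 0 0 0.1;0 0 0 0 0 0 0.05;0 0 0 0 0 0 0.05;0 0 0 0 0 0 0.05' 15
```

```text
time_s: 20.55
ee_pos: [637.6, -59.1, 250.3]
ee_rot: [179.9, 0.0, 93.2]
force: [0.1, 0.0, 0.1]
gripper_width: 45.3
time_s: 21.18
ee_pos: [636.0, -59.1, 250.0]
ee_rot: [-179.8, -0.0, 93.2]
force: [-5.2, 0.3, 3.6]
gripper_width: 11.5
```

Bar gripped (11.5 mm). I swing it along the arc to 90°, then 65°, then 45°, tilting the tool with it and checking the force.

```bash
python3 -m jog '0.02 -0.28 0 -0.44 -0.03 0.18 0.05;0.03 -0.56 0 -0.94 -0.06 0.34 0.05;0.05 -0.84 0 -1.45 -0.09 0.45 0.05;0.07 -1.12 0 -1.97 -0.12 0.52 0.05;0.08 -1.4 0 -2.49 -0.15 0.54 0.05' 20; python3 -m jog '0 0 0 0 0 0 0.05;0 0 0 0 0 0 0.05'
```

```text
time_s: 21.8
ee_pos: [576.6, -62.3, 264.3]
ee_rot: [172.6, -0.0, 93.2]
force: [1.9, 0.9, 0.3]
gripper_width: 11.4
time_s: 22.05
ee_pos: [576.6, -62.3, 264.3]
ee_rot: [172.8, -0.1, 93.2]
force: [1.3, 4.0, 5.6]
gripper_width: 11.9
```

```bash
python3 -m jog '0.02 -0.28 0 -0.52 -0.03 -0.02 0.05;0.03 -0.56 0 -1.04 -0.06 -0.09 0.05;0.05 -0.84 0 -1.55 -0.09 -0.20 0.05;0.07 -1.12 0 -2.05 -0.12 -0.36 0.05;0.08 -1.4 0 -2.53 -0.15 -0.56 0.05'; python3 -m jog '0 0 0 0 0 0 0.05;0 0 0 0 0 0 0.05'; python3 -m jog '0.02 -0.3 0 -0.46 -0.03 -0.24 0.05;0.03 -0.6 0 -0.90 -0.05 -0.52 0.05;0.05 -0.9 0 -1.32 -0.08 -0.84 0.05;0.07 -1.2 0 -1.70 -0.10 -1.19 0.05'; python3 -m jog '0 0 0 0 0 0 0.05;0 0 0 0 0 0 0.05;0 0 0 0 0 0 0.05'; python3 - <<'E'
from h import *
st=env.state();print(st['ee_pos'],st['ee_rot'],st['force'],st['torque'],st['gripper_width'])
u=np.array([np.cos(.0607),np.sin(.0607)]);h=np.array([516.4,-67.0])+59*u
s=(st['ee_pos'][:2]-h)@u;z=st['ee_pos'][2]-112;print('theta',np.degrees(np.arctan2(z,-s)),np.hypot(s,z))
save(grab_frame('side')[100:300,180:380],'s9.png')
for c in('side','top'):
    grab_frame(c)
    for d in spotter.trace('cover',c)[:2]:print(c,d['box'],d['conf'])
E
```

```text
time_s: 22.68
ee_pos: [512.4, -65.8, 249.6]
ee_rot: [165.9, -0.1, 93.2]
force: [-0.2, 3.9, 3.0]
gripper_width: 11.4
time_s: 22.92
ee_pos: [512.2, -65.8, 249.4]
ee_rot: [166.0, -0.1, 93.2]
force: [-2.9, 4.0, 5.1]
gripper_width: 11.6
time_s: 23.42
ee_pos: [469.4, -68.1, 218.9]
ee_rot: [160.0, -0.2, 93.2]
force: [-1.0, 7.4, 2.4]
gripper_width: 11.5
time_s: 23.8
ee_pos: [469.2, -68.2, 218.9]
ee_rot: [160.2, -0.2, 93.2]
force: [-3.7, 6.5, 2.6]
gripper_width: 11.3
[469.20586571 -68.17454826 218.8987631 ] [160.194776    -0.18526976  93.20180758] [-3.69505937  6.52006635  2.63665265] [0.96073765 0.47935523 0.37448184] 11.341104858358008
theta 45.1936839847279 150.66921669830185
side [243.8, 166.4, 62.7, 61.4] 0.8
top [248.1, 164.7, 89.4, 33.5] 0.69
```

The kinematics give 45.2° at radius 150.7 mm, against 150 nominal. I have no pictures left to view, so I check the angle numerically against the traced cover boxes.

```bash
python3 - <<'E'
from h import *
c,s=np.cos(.0607),np.sin(.0607);p=(516.4,-67.0)
for c_ in('side','top'):
    grab_frame(c_)
    d=spotter.trace('cover',c_)[0];m=d['region'];ys,xs=np.where(m);print(c_,'seen l,t,r,b',xs.min(),ys.min(),xs.max(),ys.max(),m.sum())
    for th in(35,40,45,50,55):
        t=np.radians(th);P=[]
        for r,y in((0,128),(0,-128),(114,128),(114,-128)):
            X=59-r*np.cos(t);P.append([p[0]+c*X-s*y,p[1]+s*X+c*y,112+r*np.sin(t)])
        q=proj(P,c_);k=np.zeros((384,512),np.uint8);cv2.fillPoly(k,[np.int32(q[[0,1,3,2]].round())],1)
        print(th,q.min(0).round(),q.max(0).round(),'IoU %.3f'%((k>0)&m).sum().__truediv__(((k>0)|m).sum()))
print(env.state()['time_s'])
E
```

```text
side seen l,t,r,b 248 167 303 226 1227
35 [235. 163.] [307. 226.] IoU 0.661
40 [237. 160.] [307. 225.] IoU 0.664
45 [238. 158.] [307. 225.] IoU 0.598
50 [241. 155.] [307. 225.] IoU 0.487
55 [243. 153.] [307. 225.] IoU 0.361
top seen l,t,r,b 249 167 335 196 1313
35 [248. 167.] [335. 196.] IoU 0.555
40 [248. 167.] [335. 193.] IoU 0.608
45 [248. 167.] [336. 191.] IoU 0.605
50 [248. 167.] [336. 188.] IoU 0.542
55 [248. 167.] [336. 185.] IoU 0.451
24.25
```

Occlusion by the gripper muddies the overlap, so I compare the sheet's front edge near its two ends instead.

```bash
python3 - <<'E'
from h import *
c,s=np.cos(.0607),np.sin(.0607);p=(516.4,-67.0)
def pt(th,r,y):
    t=np.radians(th);X=59-r*np.cos(t);return [p[0]+c*X-s*y,p[1]+s*X+c*y,112+r*np.sin(t)]
for cam in('top','side'):
    im=grab_frame(cam).astype(int).mean(2)
    for y in(118,105,92,-92,-105,-118):
        ths=np.arange(25,66,1.)
        # sample mean brightness along short lines of constant th
        v=[]
        for th in ths:
            q=proj([pt(th,114,y+d) for d in np.linspace(-6,6,9)],cam).astype(np.float32)
            v.append(cv2.remap(im.astype(np.float32),q[:,0].reshape(1,-1),q[:,1].reshape(1,-1),cv2.INTER_LINEAR).mean())
        print(cam,y,np.int32(v[::2]))
print(np.arange(25,66,2))
E
```

```text
top 118 [112 112 112 112 111 109 109 110 103  98 100 103  98  95  97  97  98  97
  95  94  95]
top 105 [ 88  69  49  41  37  32  30  30  39  78 101 104  99  97  98  98  98  97
  97  96  96]
top 92 [ 53  28  12  14  20  21  19  15  24  70  99 100  98  98 100  99  99  97
  97  96  96]
top -92 [ 76  63  48  42  39  41  43  48  74  98 103 100  95  96  97  98  97  94
  94  95  94]
top -105 [103 102 103 102 102 103 103  98  92  96 101  99  95  96  97  98  97  95
  94  95  94]
top -118 [102 102 102 102 102 102 102  99  92  94  97  98  95  94  98  99  97  92
  97 102  99]
side 118 [41 37 41 45 33 29 29 19 23 23 26 25 22 17 16 18 30 35 39 41 46]
side 105 [ 71  59  40  47  46  32  32  32  33  36  38  45  37  46  42  66 104  74
  91  84  64]
side 92 [ 29  37  47  51  56  50  52  48  44  44  36  45  52  46  41  91 154 154
 153 155 152]
side -92 [ 24  29  33  60 121 144 143 136 152 153 152 141 144 146 143 142 143 141
 140 141 144]
side -105 [ 31  39  85 130 143 143 141 136 147 152 150 142 143 145 143 142 142 140
 139 136 126]
side -118 [108 125 138 144 142 142 143 140 148 153 151 140 143 146 142 141 142 140
 140 136 125]
[25 27 29 31 33 35 37 39 41 43 45 47 49 51 53 55 57 59 61 63 65]
```

The bright front edge sits at about 42–46° in both views (centre ≈44), against 45.2° from kinematics, so they agree within about 1°. I nudge it up about 0.8°, check that it is steady, and hand in.

```bash
python3 -m jog '0 0 0 0.06 0 0.06 0.05;0 0 0 0.06 0 0.06 0.05;0 0 0 0.06 0 0.06 0.05' 25; python3 -m jog '0 0 0 0 0 0 0.05;0 0 0 0 0 0 0.05;0 0 0 0 0 0 0.05;0 0 0 0 0 0 0.05'; python3 - <<'E'
from h import *
grab_frame('side')
for q in('racked_0',):
    for d in spotter.look_for(q,'side'):print(d['box'],round(d['conf'],2))
print(env.job_done())
E
```

```text
time_s: 24.72
ee_pos: [470.6, -68.1, 220.2]
ee_rot: [160.2, -0.2, 93.2]
force: [-4.4, 6.1, 1.1]
gripper_width: 11.1
time_s: 25.22
ee_pos: [470.6, -68.1, 220.2]
ee_rot: [160.2, -0.2, 93.2]
force: [-3.1, 6.5, 2.3]
gripper_width: 11.5
[273.6, 231.9, 9.4, 18.1] 0.71
[226.9, 165.5, 82.8, 96.4] 0.63
the job is handed in; nothing more can be done
None
```

Both spare bottles are in pockets 1 and 0. The arm is still holding the dust cover by its bar at about 45° open, and the job was handed in at about 25 s.

- **Bottles:** the right spare went in first time. The left one had tilted in the grip and touched the rim of pocket 0 at about 16 N. I stood it on the bench in front of the rack, gripped it again and inserted it cleanly. A picture taken after both placings showed all four bottles upright and fully down.
- **Cover:** the arm position put it at 45.2°. The sheet's front edge in the top and side views suggested 43–45°, so I raised it by about 0.8°. The grip is steady at 11.5 mm on the 12 mm bar, with about 7 N on the wrist, mostly sideways.
- **Weaker checks:** matching the traced cover outline against the model was inconclusive and leaned towards 35–40°, because the gripper hides part of the sheet. In the last side view the detector confirmed only one of the racked bottles, and I had no pictures left to check the rest by eye.

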